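Weigh two cast collars and mount the heavier on the drilling jig

TASK

The two collars on the tray look alike, but one casting may have hollows in it: stand them on opposite pans of the balance, let go and see which is the heavier. Then seat the heavier collar fully down over the post of the drilling jig, and leave the lighter one standing on its pan. Work gently: do not press or knock the collars hard against the balance or the jig, and do not disturb the bowl, hammer or carton.

Things in the scene. Friction and masses are not known exactly. Their poses are not given: they have to be found in the camera images.
- collar_a: a cast metal collar, a plain thick ring: 40 mm outside diameter, 16 mm bore right through, 35 mm tall, 0.2 to 0.42 kg (unknown); origin at the centre of its underside, z up along the bore. It stands upright on the tray at the start. The two collars look exactly alike
- collar_b: a cast metal collar, a plain thick ring: 40 mm outside diameter, 16 mm bore right through, 35 mm tall, 0.2 to 0.42 kg (unknown); origin at the centre of its underside, z up along the bore. It stands upright on the tray at the start. The two collars look exactly alike
- balance: equal-arm balance fixed to the table: dark wood base 100 x 300 x 14 mm (x, y, z) with a brass beam along its y, and a pan at each end, 110 mm either side of the middle. A pointer stands at the middle up to about 120 mm high. Origin at the centre of the base's underside, z up, y along the beam towards the left pan
- pan_l_top (a point): centre of the top face of the balance's left pan (the pan on the balance's +y side): a flat brass disc, 100 mm across, 5 mm thick. It moves straight up and down and stays level; 62 mm above the table when the beam is level, 15 mm lower or higher at the stops
- pan_r_top (a point): centre of the top face of the balance's right pan (the pan on the balance's -y side): a flat brass disc, 100 mm across, 5 mm thick. It moves straight up and down and stays level; 62 mm above the table when the beam is level, 15 mm lower or higher at the stops
- beam (a joint): angle of the balance beam in rad, 0 when level, from -0.136 to 0.136 at the stops; positive when the left (+y) pan is up and the right pan down. The heavier side sinks; it settles in 1 to 4 s. A difference of 0.015 kg swings it almost to its stop; empty, it rests level. Pushing an empty pan down to its stop takes under 1 N
- jig: drilling jig fixed to the table: dark steel plate 80 x 130 x 12 mm (x, y, z), origin at the centre of its underside, z up. One steel post rises from its top. A fully seated collar surrounds the post and rests flat on the plate (1 mm play all round)
- jig_mid (a point): middle of the jig plate's top face. The round steel post, 14 mm in diameter, 30 mm high, top edge chamfered 1 mm, stands on the plate's x = 0 line on a cross-slide, clamped anywhere from -10 to 10 mm along the plate's y from this point: where is not measured, so it must be found by feel or by eye. The clamped slide does not give under gentle forces
- tray: round brass tray fixed to the table, 196 mm across, flat, its top 5 mm above the table; origin at the centre of its underside. The collars start on it, side by side
- bowl: bystander: small brass bowl, 80 mm across, 35 mm high; origin at the centre of its underside
- hammer: bystander: small hammer lying on the table, 180 mm long; origin at the middle of its underside
- carton: bystander: white carton 60 x 60 x 45 mm; origin at the centre of its underside
Mind the look-alikes: they are no part of the job. Leave any black or yellow look-alike of the collar_a alone.

How it is judged:
By the outcome, as a careful person would: the job done as asked, in the order asked, and still so for the second after the job is handed in, with the robot touching nothing.
It also fails if it takes over 72 s, if anything falls off the work surface, if the arm or the gripper's body presses on something with over 40 N, if the wrist force passes 120 N, or if a joint passes its speed limit or range.

ROBOT

A 7-joint arm with a two-finger parallel gripper is mounted at the origin on the work surface. World frame = base frame: x ahead of the robot, y to its left, z up, the work surface at z = 0. Lengths are in m, angles in degrees, forces in N, time in s.
With the tool pointing down it reaches from about 0.425 to 0.875 m from the base axis. Payload 4.7 kg.
Tool frame: the origin (TCP) lies between the finger pads; the fingertips stand 8 mm ahead of it and the grasp point (between the pads) lies 11 mm behind it (env.tip_extent is the distance from the TCP to the fingertips, in m); z points along the fingers, y is the line along which they close (so a half turn about z gives the same grasp; the last joint's range is limited). The gripper opens to 87 mm and grips with 3 to 60 N. Pads are 19 mm wide; open, the fingers measure 117 mm over their backs; the gripper's body (75 mm by 190 mm) begins 51 mm behind the grasp point.
Start: joints at [76.61, 18.392, -4.016, 83.108, 1.295, 78.541, -3.26], TCP at [0.159, -0.63, 0.231] pointing down, gripper open.
Joint ranges: [-163.93, 163.93], [-17.29, 119.83], [-79.2, 71.16], [3.27, 140.29], [-89.18, 269.18], [5.43, 117.66], [-154.24, 154.24]. Speed limits (degrees/s): [147.25, 147.25, 180, 180, 180, 180, 180].

INTERFACE

Orientations are given as [roll, pitch, yaw] about the fixed x, y, z axes, in that order (R = Rz(yaw) Ry(pitch) Rx(roll)).
In Python, from cell import sensors, vision, workorder, env gives the robot as it stands.
- The arm moves only by the tool drive_tool, never from a script. Its argument "moves" is a list of rows, each an object of numbers: "x", "y", "z": the shift along the tool's x, y, z in mm; "rx", "ry", "rz": the turn, a rotation vector about the tool's x, y, z in rad; "fingers": the closure, from -1 (fully open) to 1 (shut). In form: [{"x": .., "y": .., "z": .., "rx": .., "ry": .., "rz": .., "fingers": ..}, ...]. A call has 1 to 20 rows; each row is the pose to reach, as a shift and turn from the pose commanded when the call began, along the tool's axes at that moment; what a row does not reach only later rows make up. A row lasts 1/8 s, in which the tool goes at most 62.5 mm and 10.7 degrees, less where a joint would pass 70% of its speed; a pose out of reach is approached as far as the arm can. A call with a gripper value outside its range is refused whole. The fingers move at their own pace and stop on an object; "force" is the grip in N (left out, the last holds). Time passes only in rows, so rows that repeat a pose let the fingers close. It gives the time, the measured TCP pose, the force, the opening and the grip force at its end, in the units of the state.
- sensors.get_obs(): the state, without advancing time (a new reading comes with each control period).
- vision.read_camera(name): name is "scene" or "top" or "wrist"; returns a dict with "image" (420x560x3 uint8, red, green, blue), "fx", "fy", "cx", "cy" (pixels), "R" (3x3) and "t" (3): a world point X has camera coordinates R X + t. Camera axes: x right, y down, z forward; pixel columns grow to the right and rows downward; lengths in m; the calibration is good to about 2 mm. A picture is of the moment at which its call begins. There is no depth.
- workorder.sign_off(): hands the job in; it is judged then, once.
The state is a dict: "time_s": time; "qpos": joint angles; "joint_velocities": joint speeds; "effort": joint torques, N m; "tool_pos": TCP position; "tool_rot": TCP orientation; "force": force on the tool from outside, world axes, zero at the start; "wrist_torque": the same for the moment, N m; "grip_width": finger opening in m; "grasp_force": force on a finger pad.
Only numpy, scipy, OpenCV 4.12 (cv2) and the standard library are available. Lean on these libraries where they do the work, as an engineer would, in place of code of your own. Each camera call takes 0.05 s, during which the arm holds its last target. There are 200 camera calls.

## Working session

There is one attempt and no reset: what is moved stays moved. The work goes in short steps, Python scripts to look and compute and a tool call to move; the robot and the scene stay as the last step left them, time stands still between calls to the robot, and variables do not carry over. Pictures are saved under pics/ and viewed, at most 10 in all, crops included, and the job is handed in when it is done.

Besides the shell and the picture viewer there is one more tool, called after "Emit:" as name([rows], argument=value, ...), one row to a line, values as JSON. drive_tool: Moves the arm, as the interface text tells. Its arguments: {"type":"object","properties":{"moves":{"type":"array"},"force":{"type":"number"}},"required":["moves"]}

```bash
mkdir -p pics
cat > h.py <<'E'
import numpy as np, cv2
from cell import sensors, vision, workorder, env
def snap(n,f):
    d=vision.read_camera(n); cv2.imwrite(f'pics/{f}.png',cv2.cvtColor(d['image'],cv2.COLOR_RGB2BGR))
    np.savez(f'pics/{f}.npz',**{k:d[k] for k in d}); return d
def load(f): return np.load(f'pics/{f}.npz')
def ray(d,u,v,z):
    R=np.array(d['R']);t=np.array(d['t']);c=-R.T@t
    w=R.T@np.array([(u-d['cx'])/d['fx'],(v-d['cy'])/d['fy'],1]); return c+w*(z-c[2])/w[2]
def proj(d,X):
    p=np.array(d['R'])@np.array(X)+np.array(d['t']); return d['fx']*p[0]/p[2]+d['cx'],d['fy']*p[1]/p[2]+d['cy']
E
python3 - <<'E'
from h import *
for n in ('scene','top'):
    d=snap(n,n+'0'); R=np.array(d['R']);print(n,-R.T@np.array(d['t']),d['fx'])
print(sensors.get_obs())
E
```

```text
scene [ 1.11876856 -0.27969011  0.90164542] 485.6248474258969
top [ 0.31618811 -0.02059414  1.25265891] 485.3908941637267
{'time_s': 0.1, 'qpos': array([76.60632756, 18.43587421, -4.01495481, 83.16826537,  1.29481857,
       78.54094489, -3.26067505]), 'joint_velocities': array([-0.01335078, -0.17072506,  0.0256513 , -0.12612159, -0.02155472,
       -0.07451387,  0.02064952]), 'effort': array([ 1.59784081e-04, -4.92570806e+01, -4.05548969e-01, -3.13398993e+01,
       -6.41482067e-02,  3.95585387e-02,  6.24092308e-05]), 'tool_pos': array([ 0.15929528, -0.62967785,  0.22955566]), 'tool_rot': array([-1.79900136e+02,  5.47604909e-03,  1.42020212e+01]), 'force': array([ 0.49465273, -0.90069027,  0.42215023]), 'wrist_torque': array([-0.04496728,  0.01641366,  0.01535821]), 'grasp_force': 0.0, 'grip_width': 0.08698275095320299}
```

View pics/top0.png

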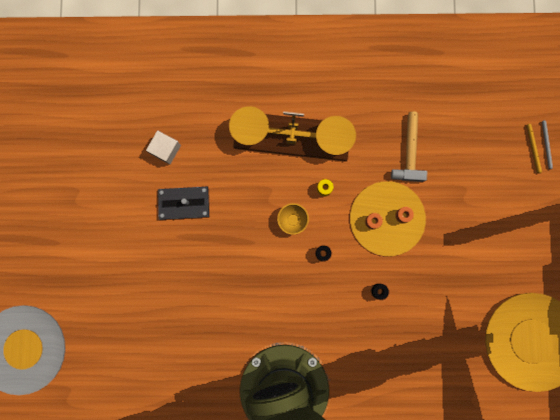

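View pics/scene0.png

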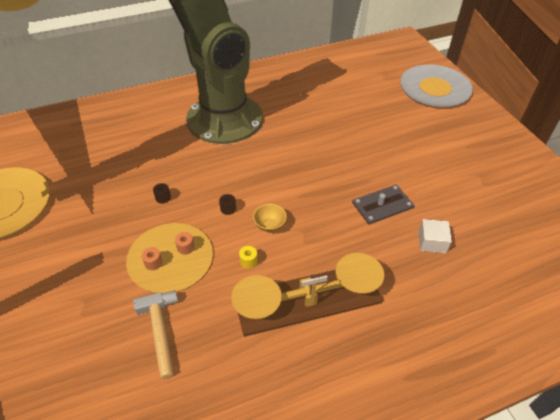

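Top view: collars at (374,221) and (405,215), left pan (249,126), right pan (336,135), jig (183,203) with post near (184,202), bowl (292,219), hammer to the right of the balance, carton (162,147). In the scene view the collars are at (151,258) and (185,242), jig at (383,203).

Run:
```python
from h import *
T=load('top0');S=load('scene0')
def blobs(d,lo,hi,box,mina):
    hsv=cv2.cvtColor(d['image'],cv2.COLOR_RGB2HSV); m=cv2.inRange(hsv,lo,hi)
    k=np.zeros_like(m);x0,y0,x1,y1=box;k[y0:y1,x0:x1]=m[y0:y1,x0:x1]
    cs,_=cv2.findContours(k,cv2.RETR_EXTERNAL,cv2.CHAIN_APPROX_NONE)
    return [c for c in cs if cv2.contourArea(c)>mina]
for p in [(366,221),(405,208),(390,240),(250,120),(200,195),(184,201),(190,203)]: print(p,cv2.cvtColor(T['image'],cv2.COLOR_RGB2HSV)[p[1],p[0]])
for d,box,n in((T,(350,183,425,255),'T'),(S,(130,228,210,280),'S')):
    for c in blobs(d,(0,60,60),(13,255,255),box,40):
        (u,v),r=cv2.minEnclosingCircle(c); print(n,'collar',u,v,r,cv2.boundingRect(c),ray(d,u,v,.04)[:2],ray(d,u,v,.0225)[:2])
for c in blobs(T,(15,100,100),(35,255,255),(225,100,360,160),300)+blobs(T,(15,100,100),(35,255,255),(345,175,430,260),300):
    print('brass',cv2.boundingRect(c))
for u,v in((249,126),(336,135)): print('pan',ray(T,u,v,.062))
print('jig',ray(T,183,203,.012),'bowl',ray(T,292,219,.03),'pointer',ray(T,293,114,.12))
I=cv2.cvtColor(T['image'],cv2.COLOR_RGB2BGR)
a=cv2.resize(I[180:226,150:216],None,fx=6,fy=6,interpolation=2)
b=cv2.resize(I[95:165,220:360],None,fx=5,fy=5,interpolation=2)
o=np.zeros((a.shape[0]+b.shape[0],max(a.shape[1],b.shape[1]),3),np.uint8)
o[:a.shape[0],:a.shape[1]]=a;o[a.shape[0]:,:b.shape[1]]=b
c=cv2.resize(I[195:240,355:425],None,fx=4,fy=4,interpolation=2);o[:c.shape[0],o.shape[1]-c.shape[1]:]=c
o=o[:600]
cv2.imwrite('pics/crop1.png',o);print(o.shape)
```

```text
(366, 221) [  9 186  67]
(405, 208) [ 11 192 212]
(390, 240) [ 20 210 211]
(250, 120) [ 20 207 208]
(200, 195) [ 0  8 61]
(184, 201) [ 15  13 153]
(190, 203) [15 67 23]
T collar 413.5 243.0 15.207006454467773 (403, 232, 22, 23) [ 0.36251161 -0.32435478] [ 0.36318011 -0.32873838]
T collar 362.5 240.0 18.768423080444336 (350, 226, 26, 29) [ 0.37022686 -0.19791998] [ 0.37100669 -0.20047899]
T collar 373.5 220.5 8.276573181152344 (366, 213, 16, 16) [ 0.41891087 -0.22624012] [ 0.42039328 -0.22920782]
T collar 404.02459716796875 214.06556701660156 8.544382095336914 (396, 207, 17, 16) [ 0.43487094 -0.30277276] [ 0.43658366 -0.30684491]
T collar 413.0 194.5 15.913930892944336 (402, 183, 23, 24) [ 0.48419545 -0.32655173] [ 0.48661998 -0.33096703]
T collar 361.0 196.0 17.02948570251465 (350, 183, 23, 27) [ 0.48081964 -0.19611253] [ 0.48319545 -0.19864546]
S collar 151.5 258.3571472167969 10.932642936706543 (142, 248, 20, 22) [ 0.4501887  -0.30530456] [ 0.43660986 -0.30582479]
S collar 184.0 242.57142639160156 10.618722915649414 (175, 232, 19, 22) [ 0.43454782 -0.22904679] [ 0.42065131 -0.22801823]
S collar 139.5 236.5 12.747649192810059 (130, 228, 20, 18) [ 0.38080819 -0.31739948] [ 0.36582023 -0.31816536]
brass (229, 106, 128, 49)
brass (350, 181, 76, 76)
pan [0.65626103 0.0850145  0.062     ]
pan [ 0.63205446 -0.13314862  0.062     ]
jig [0.46788759 0.25879242 0.012     ] bowl [ 0.42409483 -0.02244288  0.03      ] pointer [ 0.66857033 -0.02544394  0.12      ]
(600, 700, 3)
```

View pics/crop1.png

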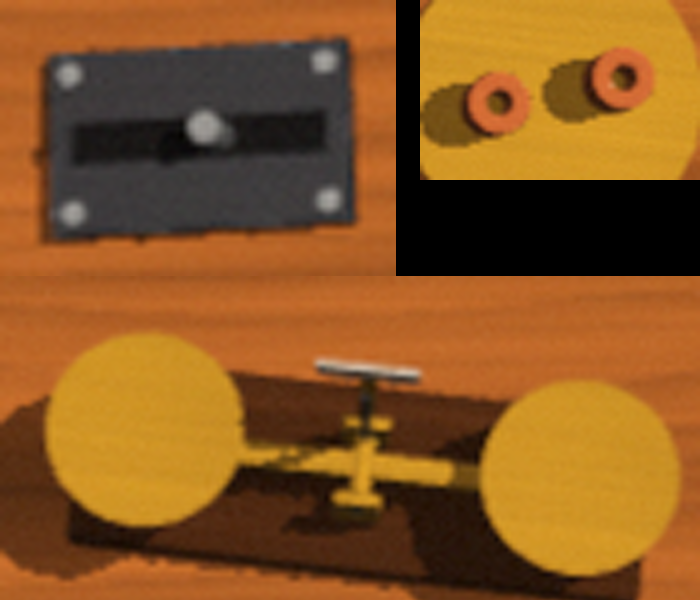

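Crop: post top is at about crop (204,126), so pixel (183.6,200.6). Collar tops are at (374.1,220.4) and (405.1,214.4), pan centres at (248.5,125.3) and (335.7,135).

```bash
cat >> h.py <<'E'
from scipy.spatial.transform import Rotation as Ro
def plan(x,y,z,yaw):
    o=sensors.get_obs();R=Ro.from_euler('xyz',o['tool_rot'],degrees=True);W=Ro.from_euler('xyz',[180,0,yaw],degrees=True)
    print('from',o['tool_pos'].round(4),o['tool_rot'].round(2),'F',o['force'].round(2),'t',round(o['time_s'],2))
    print('move mm',(1000*R.inv().apply(np.array([x,y,z])-o['tool_pos'])).round(1),'rot',(R.inv()*W).as_rotvec().round(3))
E
python3 - <<'E'
from h import *
T=load('top0')
a=ray(T,374.1,220.4,.04);b=ray(T,405.1,214.4,.04);print(a,b,np.linalg.norm(a-b))
print('pans',ray(T,248.5,125.3,.062),ray(T,335.7,135,.062),'post',ray(T,183.6,200.6,.042))
for u,v in ((-.5,0),): pass
for p in [(68,75),(324,61),(329,200),(73,213)]: print('screw',ray(T,150+(p[0]+.5)/6-.5,180+(p[1]+.5)/6-.5,.012))
plan(b[0],b[1],.16,101.5)
E
```

```text
[ 0.41915798 -0.22774236  0.04      ] [ 0.43402272 -0.305433    0.04      ] 0.0790999117224212
pans [0.65806988 0.08628414 0.062     ] [ 0.63205818 -0.13239862  0.062     ] post [0.47030802 0.25064173 0.042     ]
screw [0.49653537 0.31670766 0.012     ]
screw [0.50225791 0.20606796 0.012     ]
screw [0.44199884 0.20297446 0.012     ]
screw [0.43669524 0.31307806 0.012     ]
from [ 0.1593 -0.6297  0.2296] [-1.799e+02  1.000e-02  1.420e+01] F [ 0.49 -0.9   0.42] t 0.1
move mm [ 345.9 -246.8   70. ] rot [-1.000e-03 -1.000e-03 -1.524e+00]
```

Emit:
drive_tool([
  {"x": 20, "y": -14, "z": 5, "rz": -0.1},
  {"x": 60, "y": -42, "z": 15, "rz": -0.26},
  {"x": 100, "y": -71, "z": 25, "rz": -0.44},
  {"x": 140, "y": -100, "z": 35, "rz": -0.62},
  {"x": 180, "y": -128, "z": 45, "rz": -0.8},
  {"x": 220, "y": -157, "z": 50, "rz": -0.98},
  {"x": 260, "y": -185, "z": 60, "rz": -1.15},
  {"x": 300, "y": -214, "z": 65, "rz": -1.32},
  {"x": 330, "y": -235, "z": 70, "rz": -1.45},
  {"x": 346, "y": -247, "z": 70, "rz": -1.524},
  {"x": 346, "y": -247, "z": 70, "rz": -1.524},
  {"x": 346, "y": -247, "z": 70, "rz": -1.524},
  {"x": 346, "y": -247, "z": 70, "rz": -1.524},
])

```text
invalid input at $.moves[0]: expected keys x, y, z, rx, ry, rz, fingers
```

Run:
```python
from h import *
d=snap('wrist','w1');R=d['R'];print(-np.array(R).T@np.array(d['t']),proj(d,[.434,-.3054,.04]),proj(d,[.4192,-.2277,.04]))
plan(.434,-.3054,.0215,101.5)
```

```text
[ 0.22200502 -0.61351664  0.38454319] (np.float64(-28.358750153717267), np.float64(-232.7053593353756)) (np.float64(-128.34228474520188), np.float64(-240.14222120388058))
from [ 0.1593 -0.6298  0.2297] [-1.7992e+02  1.0000e-02  1.4200e+01] F [-0.65 -0.04  0.5 ] t 0.15
move mm [ 345.9 -246.8  208.5] rot [-1.000e-03 -1.000e-03 -1.524e+00]
```

View pics/w1.png

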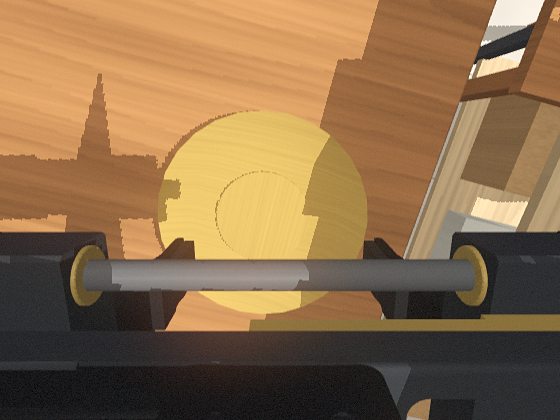

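The first move was refused because every key is needed. The wrist picture shows a brass dish below at (262,210), with the gripper filling the lower third from row 235 and the finger tips at columns 180 and 380.

Emit:
drive_tool([
  {"x": 20, "y": -14, "z": 5, "rx": 0, "ry": 0, "rz": -0.1, "fingers": -1},
  {"x": 60, "y": -42, "z": 15, "rx": 0, "ry": 0, "rz": -0.26, "fingers": -1},
  {"x": 100, "y": -71, "z": 25, "rx": 0, "ry": 0, "rz": -0.44, "fingers": -1},
  {"x": 140, "y": -100, "z": 35, "rx": 0, "ry": 0, "rz": -0.62, "fingers": -1},
  {"x": 180, "y": -128, "z": 45, "rx": 0, "ry": 0, "rz": -0.8, "fingers": -1},
  {"x": 220, "y": -157, "z": 50, "rx": 0, "ry": 0, "rz": -0.98, "fingers": -1},
  {"x": 260, "y": -185, "z": 60, "rx": 0, "ry": 0, "rz": -1.15, "fingers": -1},
  {"x": 300, "y": -214, "z": 65, "rx": 0, "ry": 0, "rz": -1.32, "fingers": -1},
  {"x": 330, "y": -235, "z": 70, "rx": 0, "ry": 0, "rz": -1.45, "fingers": -1},
  {"x": 346, "y": -247, "z": 70, "rx": 0, "ry": 0, "rz": -1.524, "fingers": -1},
  {"x": 346, "y": -247, "z": 70, "rx": 0, "ry": 0, "rz": -1.524, "fingers": -1},
  {"x": 346, "y": -247, "z": 70, "rx": 0, "ry": 0, "rz": -1.524, "fingers": -1},
  {"x": 346, "y": -247, "z": 70, "rx": 0, "ry": 0, "rz": -1.524, "fingers": -1},
])

```text
time_s: 1.78
tool_pos: [0.4332, -0.3075, 0.1606]
tool_rot: [-180.0, 0.0, 101.3]
force: [-0.2, -0.4, 0.0]
grip_width: 0.087
grasp_force: 0.0
```

Run:
```python
from h import *
d=snap('wrist','w2');R=d['R'];print(-np.array(R).T@np.array(d['t']),proj(d,[.434,-.3054,.04]),proj(d,[.4192,-.2277,.04]))
plan(.434,-.3054,.0215,101.5)
```

```text
[ 0.42001199 -0.24316536  0.31553972] (np.float64(280.41718842336616), np.float64(205.86815430505305)) (np.float64(281.48319043868474), np.float64(108.41221318088506))
from [ 0.4333 -0.3073  0.1606] [-1.7998e+02  2.0000e-02  1.0134e+02] F [ 0.28 -0.4  -0.12] t 1.82
move mm [  1.8   1.1 139.1] rot [-0.     0.    -0.003]
```

View pics/w2.png

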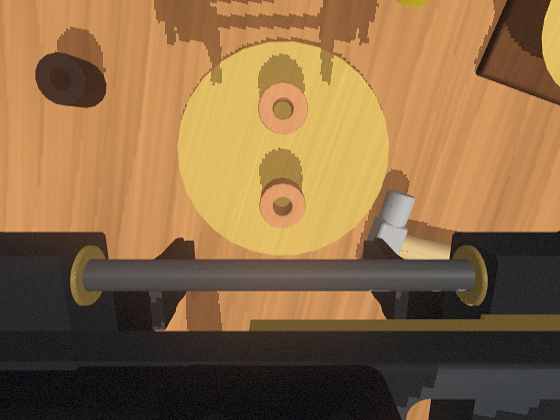

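Wrist picture: collar tops at about (282.5,204.5) and (283,107.5), within 2 px of prediction.

Run:
```python
from h import *
d=load('w2')
hsv=cv2.cvtColor(d['image'],cv2.COLOR_RGB2HSV)
g=cv2.cvtColor(d['image'],cv2.COLOR_RGB2GRAY)
m=cv2.inRange(hsv,(0,60,150),(14,255,255));k=np.zeros_like(m);k[60:232,240:330]=m[60:232,240:330]
k=cv2.morphologyEx(k,cv2.MORPH_OPEN,np.ones((3,3)))
for c in cv2.findContours(k,0,1)[0]:
    if cv2.contourArea(c)>300:
        (u,v),r=cv2.minEnclosingCircle(c);e=cv2.fitEllipse(c);p=ray(d,u,v,.04);print(u,v,r,e,p); 
        plan(p[0],p[1],.0215,101.5)
```

```text
282.0 205.0 22.8474178314209 ((282.0699157714844, 204.96763610839844), (43.7329216003418, 44.72306442260742), 77.4347915649414) [ 0.4351657  -0.30439679  0.04      ]
from [ 0.4333 -0.3073  0.1606] [-1.7998e+02  2.0000e-02  1.0134e+02] F [ 0.28 -0.4  -0.12] t 1.82
move mm [  2.5   2.4 139.1] rot [-0.     0.    -0.003]
282.9393005371094 107.48017883300781 25.773225784301758 ((282.5160827636719, 107.33875274658203), (48.29426956176758, 50.42036056518555), 4.567952632904053) [ 0.4201885  -0.22678311  0.04      ]
from [ 0.4333 -0.3073  0.1606] [-1.7998e+02  2.0000e-02  1.0134e+02] F [ 0.28 -0.4  -0.12] t 1.82
move mm [ 81.6   3.  139.1] rot [-0.     0.    -0.003]
```

Emit:
drive_tool([
  {"x": 2.5, "y": 2.4, "z": 25, "rx": 0, "ry": 0, "rz": 0, "fingers": -1},
  {"x": 2.5, "y": 2.4, "z": 60, "rx": 0, "ry": 0, "rz": 0, "fingers": -1},
  {"x": 2.5, "y": 2.4, "z": 95, "rx": 0, "ry": 0, "rz": 0, "fingers": -1},
  {"x": 2.5, "y": 2.4, "z": 120, "rx": 0, "ry": 0, "rz": 0, "fingers": -1},
  {"x": 2.5, "y": 2.4, "z": 132, "rx": 0, "ry": 0, "rz": 0, "fingers": -1},
  {"x": 2.5, "y": 2.4, "z": 138, "rx": 0, "ry": 0, "rz": 0, "fingers": -1},
  {"x": 2.5, "y": 2.4, "z": 139, "rx": 0, "ry": 0, "rz": 0, "fingers": -1},
  {"x": 2.5, "y": 2.4, "z": 139, "rx": 0, "ry": 0, "rz": 0, "fingers": 0.2},
  {"x": 2.5, "y": 2.4, "z": 139, "rx": 0, "ry": 0, "rz": 0, "fingers": 1},
  {"x": 2.5, "y": 2.4, "z": 139, "rx": 0, "ry": 0, "rz": 0, "fingers": 1},
  {"x": 2.5, "y": 2.4, "z": 139, "rx": 0, "ry": 0, "rz": 0, "fingers": 1},
  {"x": 2.5, "y": 2.4, "z": 139, "rx": 0, "ry": 0, "rz": 0, "fingers": 1},
], force=25)

```text
time_s: 3.32
tool_pos: [0.4361, -0.3029, 0.0216]
tool_rot: [180.0, 0.0, 101.5]
force: [0.7, -0.8, -0.2]
grip_width: 0.0449
grasp_force: 0.0
```

Emit:
drive_tool([
  {"x": 0, "y": 0, "z": 0, "rx": 0, "ry": 0, "rz": 0, "fingers": 1},
  {"x": 0, "y": 0, "z": 0, "rx": 0, "ry": 0, "rz": 0, "fingers": 1},
  {"x": 0, "y": 0, "z": 0, "rx": 0, "ry": 0, "rz": 0, "fingers": 1},
  {"x": 0, "y": 0, "z": 0, "rx": 0, "ry": 0, "rz": 0, "fingers": 1},
  {"x": 0, "y": 0, "z": -10, "rx": 0, "ry": 0, "rz": 0, "fingers": 1},
  {"x": 0, "y": 0, "z": -35, "rx": 0, "ry": 0, "rz": 0, "fingers": 1},
  {"x": 0, "y": 0, "z": -70, "rx": 0, "ry": 0, "rz": 0, "fingers": 1},
  {"x": 0, "y": 0, "z": -100, "rx": 0, "ry": 0, "rz": 0, "fingers": 1},
  {"x": 0, "y": 0, "z": -120, "rx": 0, "ry": 0, "rz": 0, "fingers": 1},
  {"x": 0, "y": 0, "z": -120, "rx": 0, "ry": 0, "rz": 0, "fingers": 1},
])

```text
time_s: 4.58
tool_pos: [0.4372, -0.3034, 0.1432]
tool_rot: [179.9, 0.2, 101.5]
force: [0.1, 0.2, -2.3]
grip_width: 0.0394
grasp_force: 25.0
```

Run:
```python
from h import *
o=sensors.get_obs();print(o['grip_width'],o['grasp_force'],o['force'])
plan(.632,-.1325,.142,84)
```

```text
0.03936198823413351 24.99959147418849 [ 0.07491031  0.23828403 -2.27201484]
from [ 0.4372 -0.3034  0.1432] [1.7987e+02 1.7000e-01 1.0153e+02] F [ 0.07  0.24 -2.27] t 4.58
move mm [128.5 225.    1.4] rot [0.003 0.003 0.306]
```

Emit:
drive_tool([
  {"x": 15, "y": 26, "z": 0, "rx": 0, "ry": 0, "rz": 0.04, "fingers": 1},
  {"x": 35, "y": 61, "z": 0, "rx": 0, "ry": 0, "rz": 0.1, "fingers": 1},
  {"x": 60, "y": 105, "z": 0, "rx": 0, "ry": 0, "rz": 0.16, "fingers": 1},
  {"x": 85, "y": 150, "z": 0, "rx": 0, "ry": 0, "rz": 0.22, "fingers": 1},
  {"x": 108, "y": 190, "z": 0, "rx": 0, "ry": 0, "rz": 0.28, "fingers": 1},
  {"x": 122, "y": 215, "z": 0, "rx": 0, "ry": 0, "rz": 0.306, "fingers": 1},
  {"x": 128.5, "y": 225, "z": 0, "rx": 0, "ry": 0, "rz": 0.306, "fingers": 1},
  {"x": 128.5, "y": 225, "z": 0, "rx": 0, "ry": 0, "rz": 0.306, "fingers": 1},
  {"x": 128.5, "y": 225, "z": 20, "rx": 0, "ry": 0, "rz": 0.306, "fingers": 1},
  {"x": 128.5, "y": 225, "z": 40, "rx": 0, "ry": 0, "rz": 0.306, "fingers": 1},
  {"x": 128.5, "y": 225, "z": 53, "rx": 0, "ry": 0, "rz": 0.306, "fingers": 1},
  {"x": 128.5, "y": 225, "z": 58, "rx": 0, "ry": 0, "rz": 0.306, "fingers": 1},
  {"x": 128.5, "y": 225, "z": 58, "rx": 0, "ry": 0, "rz": 0.306, "fingers": 1},
])

```text
time_s: 6.2
tool_pos: [0.6308, -0.1321, 0.0832]
tool_rot: [-180.0, -0.0, 84.0]
force: [0.8, 0.5, -3.4]
grip_width: 0.0397
grasp_force: 25.0
```

Run:
```python
from h import *
plan(.632,-.1325,.065,84);snap('scene','s1')
```

```text
from [ 0.6308 -0.1321  0.0832] [-1.7997e+02 -1.0000e-02  8.3980e+01] F [ 0.83  0.54 -3.44] t 6.2
move mm [-0.3  1.3 18.2] rot [-0. -0. -0.]
```

View pics/s1.png

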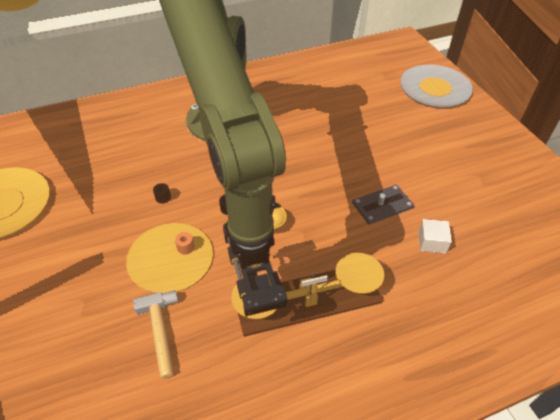

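Scene: the gripper holds the collar over the right pan (centred near (258,298)). One collar is left on the tray at (185,242). I lower slowly, watching the force.

Emit:
drive_tool([
  {"x": 0, "y": 1, "z": 4, "rx": 0, "ry": 0, "rz": 0, "fingers": 1},
  {"x": 0, "y": 1, "z": 8, "rx": 0, "ry": 0, "rz": 0, "fingers": 1},
  {"x": 0, "y": 1, "z": 12, "rx": 0, "ry": 0, "rz": 0, "fingers": 1},
  {"x": 0, "y": 1, "z": 15, "rx": 0, "ry": 0, "rz": 0, "fingers": 1},
  {"x": 0, "y": 1, "z": 17, "rx": 0, "ry": 0, "rz": 0, "fingers": 1},
  {"x": 0, "y": 1, "z": 18, "rx": 0, "ry": 0, "rz": 0, "fingers": 1},
  {"x": 0, "y": 1, "z": 18, "rx": 0, "ry": 0, "rz": 0, "fingers": 1},
])

```text
time_s: 7.12
tool_pos: [0.6318, -0.1322, 0.0654]
tool_rot: [-180.0, 0.0, 84.0]
force: [0.1, -0.9, -3.2]
grip_width: 0.0395
grasp_force: 25.0
```

Emit:
drive_tool([
  {"x": 0, "y": 0, "z": 0.7, "rx": 0, "ry": 0, "rz": 0, "fingers": 1},
  {"x": 0, "y": 0, "z": 1.3, "rx": 0, "ry": 0, "rz": 0, "fingers": 1},
  {"x": 0, "y": 0, "z": 1.3, "rx": 0, "ry": 0, "rz": 0, "fingers": 1},
])

```text
time_s: 7.5
tool_pos: [0.6319, -0.1322, 0.0642]
tool_rot: [180.0, 0.0, 84.0]
force: [-0.1, -0.1, -2.8]
grip_width: 0.0397
grasp_force: 25.0
```

Emit:
drive_tool([
  {"x": 0, "y": 0, "z": 0.3, "rx": 0, "ry": 0, "rz": 0, "fingers": 0},
  {"x": 0, "y": 0, "z": 0.3, "rx": 0, "ry": 0, "rz": 0, "fingers": -0.1},
  {"x": 0, "y": 0, "z": 0.3, "rx": 0, "ry": 0, "rz": 0, "fingers": -0.3},
  {"x": 0, "y": 0, "z": 0.3, "rx": 0, "ry": 0, "rz": 0, "fingers": -0.6},
  {"x": 0, "y": 0, "z": 0.3, "rx": 0, "ry": 0, "rz": 0, "fingers": -1},
  {"x": 0, "y": 0, "z": 0.3, "rx": 0, "ry": 0, "rz": 0, "fingers": -1},
  {"x": 0, "y": 0, "z": -5, "rx": 0, "ry": 0, "rz": 0, "fingers": -1},
  {"x": 0, "y": 0, "z": -20, "rx": 0, "ry": 0, "rz": 0, "fingers": -1},
  {"x": 0, "y": 0, "z": -45, "rx": 0, "ry": 0, "rz": 0, "fingers": -1},
  {"x": 0, "y": 0, "z": -75, "rx": 0, "ry": 0, "rz": 0, "fingers": -1},
  {"x": 0, "y": 0, "z": -90, "rx": 0, "ry": 0, "rz": 0, "fingers": -1},
  {"x": 0, "y": 0, "z": -90, "rx": 0, "ry": 0, "rz": 0, "fingers": -1},
])

```text
time_s: 9.0
tool_pos: [0.6328, -0.1323, 0.1559]
tool_rot: [179.8, 0.0, 84.0]
force: [0.1, 0.7, -0.3]
grip_width: 0.0871
grasp_force: 0.0
```

Run:
```python
from h import *
o=sensors.get_obs();print(o['grip_width'])
plan(.4202,-.2268,.155,84);plan(.4202,-.2268,.0215,101.5)
```

```text
0.08711742430747138
from [ 0.6328 -0.1323  0.1559] [1.7984e+02 4.0000e-02 8.3980e+01] F [ 0.06  0.72 -0.27] t 9.0
move mm [-116.3 -201.5    0.4] rot [ 0.003  0.001 -0.   ]
from [ 0.6328 -0.1323  0.1559] [1.7984e+02 4.0000e-02 8.3980e+01] F [ 0.06  0.72 -0.27] t 9.0
move mm [-116.2 -201.9  133.9] rot [ 0.003  0.001 -0.306]
```

Emit:
drive_tool([
  {"x": -12, "y": -20, "z": 0, "rx": 0, "ry": 0, "rz": 0, "fingers": -1},
  {"x": -35, "y": -60, "z": 0, "rx": 0, "ry": 0, "rz": 0, "fingers": -1},
  {"x": -62, "y": -108, "z": 0, "rx": 0, "ry": 0, "rz": 0, "fingers": -1},
  {"x": -90, "y": -156, "z": 0, "rx": 0, "ry": 0, "rz": 0, "fingers": -1},
  {"x": -108, "y": -187, "z": 0, "rx": 0, "ry": 0, "rz": 0, "fingers": -1},
  {"x": -116, "y": -202, "z": 10, "rx": 0, "ry": 0, "rz": 0, "fingers": -1},
  {"x": -116, "y": -202, "z": 40, "rx": 0, "ry": 0, "rz": 0, "fingers": -1},
  {"x": -116, "y": -202, "z": 70, "rx": 0, "ry": 0, "rz": 0, "fingers": -1},
  {"x": -116, "y": -202, "z": 85, "rx": 0, "ry": 0, "rz": 0, "fingers": -1},
  {"x": -116, "y": -202, "z": 85, "rx": 0, "ry": 0, "rz": 0, "fingers": -1},
])

```text
time_s: 10.25
tool_pos: [0.4184, -0.2253, 0.0679]
tool_rot: [-179.9, -0.1, 84.0]
force: [-0.4, -0.7, 0.1]
grip_width: 0.087
grasp_force: 0.0
```

Run:
```python
from h import *
plan(.4202,-.2268,.0215,84)
```

```text
from [ 0.4184 -0.2253  0.0679] [-1.7986e+02 -1.1000e-01  8.4050e+01] F [-0.39 -0.73  0.07] t 10.25
move mm [-1.4  2.1 46.4] rot [-0.002 -0.002  0.001]
```

Emit:
drive_tool([
  {"x": 0, "y": 0, "z": 25, "rx": 0, "ry": 0, "rz": 0, "fingers": -1},
  {"x": 0, "y": 0, "z": 40, "rx": 0, "ry": 0, "rz": 0, "fingers": -0.7},
  {"x": 0, "y": 0, "z": 46, "rx": 0, "ry": 0, "rz": 0, "fingers": -0.4},
  {"x": 0, "y": 0, "z": 46, "rx": 0, "ry": 0, "rz": 0, "fingers": -0.2},
  {"x": 0, "y": 0, "z": 46, "rx": 0, "ry": 0, "rz": 0, "fingers": -0.2},
])

```text
time_s: 10.88
tool_pos: [0.4195, -0.2267, 0.0239]
tool_rot: [179.9, 0.0, 84.0]
force: [-0.4, -0.1, 0.9]
grip_width: 0.0565
grasp_force: 0.0
```

Run:
```python
from h import *
plan(.4202,-.2268,.0215,84)
```

```text
from [ 0.4195 -0.2267  0.0239] [1.7994e+02 4.0000e-02 8.3980e+01] F [-0.44 -0.1   0.94] t 10.88
move mm [-0.   0.8  2.4] rot [ 0.001  0.001 -0.   ]
```

Emit:
drive_tool([
  {"x": 0, "y": 0.5, "z": 2, "rx": 0, "ry": 0, "rz": 0, "fingers": 0},
  {"x": 0, "y": 0.5, "z": 2, "rx": 0, "ry": 0, "rz": 0, "fingers": 1},
  {"x": 0, "y": 0.5, "z": 2, "rx": 0, "ry": 0, "rz": 0, "fingers": 1},
  {"x": 0, "y": 0.5, "z": 2, "rx": 0, "ry": 0, "rz": 0, "fingers": 1},
  {"x": 0, "y": 0.5, "z": 2, "rx": 0, "ry": 0, "rz": 0, "fingers": 1},
  {"x": 0, "y": 0.5, "z": 2, "rx": 0, "ry": 0, "rz": 0, "fingers": 1},
  {"x": 0, "y": 0.5, "z": 2, "rx": 0, "ry": 0, "rz": 0, "fingers": 1},
])

```text
time_s: 11.75
tool_pos: [0.4197, -0.2265, 0.0214]
tool_rot: [180.0, 0.0, 84.0]
force: [1.5, 0.4, 1.6]
grip_width: 0.0391
grasp_force: 24.9
```

Run:
```python
from h import *
o=sensors.get_obs();print(o['grip_width'],o['grasp_force'])
plan(.658,.0863,.15,84)
```

```text
0.03905664190566298 24.870525235528476
from [ 0.4197 -0.2265  0.0214] [1.7997e+02 1.0000e-02 8.3990e+01] F [1.52 0.39 1.55] t 11.75
move mm [ 336.   204.3 -128.6] rot [ 0.001  0.    -0.   ]
```

Emit:
drive_tool([
  {"x": 0, "y": 0, "z": -10, "rx": 0, "ry": 0, "rz": 0, "fingers": 1},
  {"x": 0, "y": 0, "z": -35, "rx": 0, "ry": 0, "rz": 0, "fingers": 1},
  {"x": 0, "y": 0, "z": -75, "rx": 0, "ry": 0, "rz": 0, "fingers": 1},
  {"x": 10, "y": 6, "z": -115, "rx": 0, "ry": 0, "rz": 0, "fingers": 1},
  {"x": 35, "y": 21, "z": -140, "rx": 0, "ry": 0, "rz": 0, "fingers": 1},
  {"x": 75, "y": 45, "z": -150, "rx": 0, "ry": 0, "rz": 0, "fingers": 1},
  {"x": 120, "y": 73, "z": -150, "rx": 0, "ry": 0, "rz": 0, "fingers": 1},
  {"x": 165, "y": 100, "z": -150, "rx": 0, "ry": 0, "rz": 0, "fingers": 1},
  {"x": 210, "y": 128, "z": -150, "rx": 0, "ry": 0, "rz": 0, "fingers": 1},
  {"x": 255, "y": 155, "z": -150, "rx": 0, "ry": 0, "rz": 0, "fingers": 1},
  {"x": 295, "y": 180, "z": -150, "rx": 0, "ry": 0, "rz": 0, "fingers": 1},
  {"x": 322, "y": 196, "z": -150, "rx": 0, "ry": 0, "rz": 0, "fingers": 1},
  {"x": 336, "y": 204, "z": -150, "rx": 0, "ry": 0, "rz": 0, "fingers": 1},
  {"x": 336, "y": 204, "z": -135, "rx": 0, "ry": 0, "rz": 0, "fingers": 1},
  {"x": 336, "y": 204, "z": -110, "rx": 0, "ry": 0, "rz": 0, "fingers": 1},
  {"x": 336, "y": 204, "z": -90, "rx": 0, "ry": 0, "rz": 0, "fingers": 1},
  {"x": 336, "y": 204, "z": -82, "rx": 0, "ry": 0, "rz": 0, "fingers": 1},
  {"x": 336, "y": 204, "z": -80, "rx": 0, "ry": 0, "rz": 0, "fingers": 1},
  {"x": 336, "y": 204, "z": -80, "rx": 0, "ry": 0, "rz": 0, "fingers": 1},
])

```text
time_s: 14.12
tool_pos: [0.6579, 0.0863, 0.1019]
tool_rot: [179.9, -0.0, 84.0]
force: [1.1, 1.1, -2.5]
grip_width: 0.0389
grasp_force: 24.9
```

Run:
```python
from h import *
plan(.658,.0863,.0935,84); snap('top','t2');
```

```text
from [0.6579 0.0863 0.1019] [ 1.7994e+02 -1.0000e-02  8.3970e+01] F [ 1.05  1.14 -2.55] t 14.12
move mm [-0.   0.1  8.4] rot [ 0.001 -0.    -0.   ]
```

View pics/t2.png

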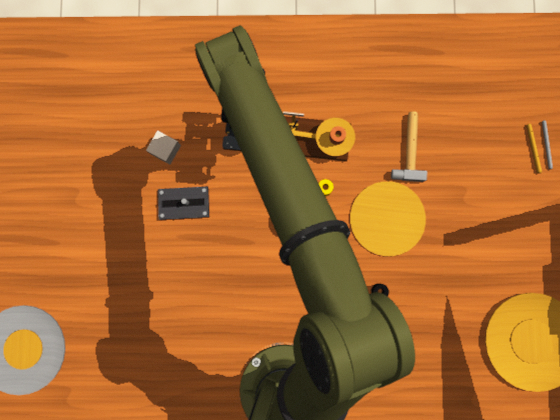

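Top view: the first collar stands centred on the right pan at (338,134), the tray is empty, and the arm hides the left pan. I lower onto the left pan.

Emit:
drive_tool([
  {"x": 0, "y": 0, "z": 4, "rx": 0, "ry": 0, "rz": 0, "fingers": 1},
  {"x": 0, "y": 0, "z": 7, "rx": 0, "ry": 0, "rz": 0, "fingers": 1},
  {"x": 0, "y": 0, "z": 9, "rx": 0, "ry": 0, "rz": 0, "fingers": 1},
  {"x": 0, "y": 0, "z": 11, "rx": 0, "ry": 0, "rz": 0, "fingers": 1},
  {"x": 0, "y": 0, "z": 13, "rx": 0, "ry": 0, "rz": 0, "fingers": 1},
  {"x": 0, "y": 0, "z": 15, "rx": 0, "ry": 0, "rz": 0, "fingers": 1},
  {"x": 0, "y": 0, "z": 17, "rx": 0, "ry": 0, "rz": 0, "fingers": 1},
  {"x": 0, "y": 0, "z": 19, "rx": 0, "ry": 0, "rz": 0, "fingers": 1},
  {"x": 0, "y": 0, "z": 21, "rx": 0, "ry": 0, "rz": 0, "fingers": 1},
  {"x": 0, "y": 0, "z": 22, "rx": 0, "ry": 0, "rz": 0, "fingers": 1},
  {"x": 0, "y": 0, "z": 22, "rx": 0, "ry": 0, "rz": 0, "fingers": 1},
  {"x": 0, "y": 0, "z": 22, "rx": 0, "ry": 0, "rz": 0, "fingers": 1},
])

```text
time_s: 15.68
tool_pos: [0.6574, 0.0863, 0.0793]
tool_rot: [-180.0, 0.0, 84.0]
force: [-0.6, -0.1, 0.8]
grip_width: 0.0389
grasp_force: 24.9
```

Emit:
drive_tool([
  {"x": 0, "y": 0, "z": 0, "rx": 0, "ry": 0, "rz": 0, "fingers": -0.5},
  {"x": 0, "y": 0, "z": 0, "rx": 0, "ry": 0, "rz": 0, "fingers": -0.8},
  {"x": 0, "y": 0, "z": -10, "rx": 0, "ry": 0, "rz": 0, "fingers": -1},
  {"x": 0, "y": 0, "z": -25, "rx": 0, "ry": 0, "rz": 0, "fingers": -1},
  {"x": 0, "y": 0, "z": -50, "rx": 0, "ry": 0, "rz": 0, "fingers": -1},
  {"x": 0, "y": 0, "z": -80, "rx": 0, "ry": 0, "rz": 0, "fingers": -1},
  {"x": -40, "y": -40, "z": -105, "rx": 0, "ry": 0, "rz": 0, "fingers": -1},
  {"x": -75, "y": -75, "z": -120, "rx": 0, "ry": 0, "rz": 0, "fingers": -1},
  {"x": -95, "y": -110, "z": -120, "rx": 0, "ry": 0, "rz": 0, "fingers": -1},
  {"x": -100, "y": -130, "z": -120, "rx": 0, "ry": 0, "rz": 0, "fingers": -1},
  {"x": -100, "y": -130, "z": -120, "rx": 0, "ry": 0, "rz": 0, "fingers": -1},
  {"x": -100, "y": -130, "z": -120, "rx": 0, "ry": 0, "rz": 0, "fingers": -1},
  {"x": -100, "y": -130, "z": -120, "rx": 0, "ry": 0, "rz": 0, "fingers": -1},
  {"x": -100, "y": -130, "z": -120, "rx": 0, "ry": 0, "rz": 0, "fingers": -1},
  {"x": -100, "y": -130, "z": -120, "rx": 0, "ry": 0, "rz": 0, "fingers": -1},
  {"x": -100, "y": -130, "z": -120, "rx": 0, "ry": 0, "rz": 0, "fingers": -1},
  {"x": -100, "y": -130, "z": -120, "rx": 0, "ry": 0, "rz": 0, "fingers": -1},
  {"x": -100, "y": -130, "z": -120, "rx": 0, "ry": 0, "rz": 0, "fingers": -1},
  {"x": -100, "y": -130, "z": -120, "rx": 0, "ry": 0, "rz": 0, "fingers": -1},
  {"x": -100, "y": -130, "z": -120, "rx": 0, "ry": 0, "rz": 0, "fingers": -1},
])

```text
time_s: 18.18
tool_pos: [0.5177, 0.0005, 0.1993]
tool_rot: [180.0, 0.0, 84.0]
force: [-0.7, 0.6, 0.3]
grip_width: 0.087
grasp_force: 0.0
```

Emit:
drive_tool([
  {"x": 0, "y": 0, "z": 0, "rx": 0, "ry": 0, "rz": 0, "fingers": -1},
  {"x": 0, "y": 0, "z": 0, "rx": 0, "ry": 0, "rz": 0, "fingers": -1},
  {"x": 0, "y": 0, "z": 0, "rx": 0, "ry": 0, "rz": 0, "fingers": -1},
  {"x": 0, "y": 0, "z": 0, "rx": 0, "ry": 0, "rz": 0, "fingers": -1},
  {"x": 0, "y": 0, "z": 0, "rx": 0, "ry": 0, "rz": 0, "fingers": -1},
  {"x": 0, "y": 0, "z": 0, "rx": 0, "ry": 0, "rz": 0, "fingers": -1},
  {"x": 0, "y": 0, "z": 0, "rx": 0, "ry": 0, "rz": 0, "fingers": -1},
  {"x": 0, "y": 0, "z": 0, "rx": 0, "ry": 0, "rz": 0, "fingers": -1},
  {"x": 0, "y": 0, "z": 0, "rx": 0, "ry": 0, "rz": 0, "fingers": -1},
  {"x": 0, "y": 0, "z": 0, "rx": 0, "ry": 0, "rz": 0, "fingers": -1},
  {"x": 0, "y": 0, "z": 0, "rx": 0, "ry": 0, "rz": 0, "fingers": -1},
  {"x": 0, "y": 0, "z": 0, "rx": 0, "ry": 0, "rz": 0, "fingers": -1},
])

```text
time_s: 19.68
tool_pos: [0.5177, 0.0005, 0.1992]
tool_rot: [-180.0, 0.0, 84.0]
force: [-0.6, -0.8, 0.3]
grip_width: 0.0867
grasp_force: 0.0
```

Run:
```python
from h import *
d=snap('scene','s3');t=snap('top','t3');w=snap('wrist','w3')
def f(d): return cv2.cvtColor(d['image'],cv2.COLOR_RGB2BGR)
a=cv2.resize(f(d)[235:345,225:400],(525,330),interpolation=2)
b=cv2.resize(f(t)[95:165,215:365],(450,210),interpolation=2)
c=cv2.resize(f(w),(350,262))
o=np.zeros((600,800,3),np.uint8);o[:330,:525]=a;o[335:545,:450]=b;o[335:597,450:]=c
cv2.imwrite('pics/m3.png',o)
for z in (.047,.062,.077): print(z,proj(d,[.658,.0863,z]),proj(d,[.632,-.1325,z]))
```

```text
0.047 (np.float64(357.7557257392091), np.float64(274.99155974451463)) (np.float64(255.26581005486435), np.float64(298.8453838675854))
0.062 (np.float64(358.6711170942599), np.float64(270.9697578055245)) (np.float64(255.0083798291687), np.float64(294.9483939402657))
0.077 (np.float64(359.6075249676272), np.float64(266.8556191040668)) (np.float64(254.7448066032307), np.float64(290.9584110087127))
```

View pics/m3.png

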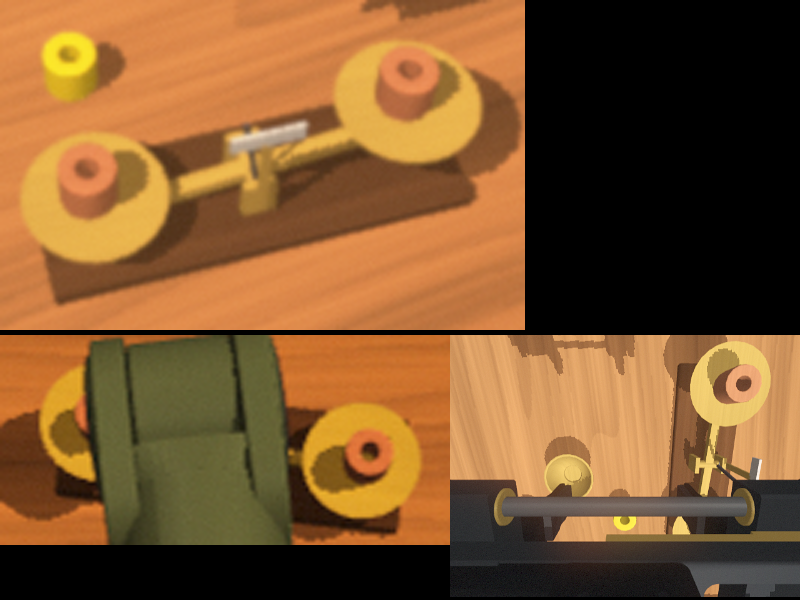

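Balance crop: the left pan centre is near scene (361,269) and the right near (257,301), against (360,273) and (257,297) when empty. The right pan looks sunk, so I check this by number.

Run:
```python
from h import *
for f in('scene0','s3'):
    d=load(f);hsv=cv2.cvtColor(d['image'],cv2.COLOR_RGB2HSV)
    m=cv2.inRange(hsv,(16,120,120),(32,255,255))
    for n,(a,b,e,g) in dict(L=(330,245,390,300),R=(225,268,283,325)).items():
        k=m[b:g,a:e]; cs=max(cv2.findContours(k,0,1)[0],key=cv2.contourArea); h=cv2.convexHull(cs)
        x,y,w,hh=cv2.boundingRect(h);print(f,n,x+a,y+b,w,hh,'bottom',y+b+hh)
w=load('w3');hsv=cv2.cvtColor(w['image'],cv2.COLOR_RGB2HSV)
t=load('t3');hsv=cv2.cvtColor(t['image'],cv2.COLOR_RGB2HSV)
m=cv2.inRange(hsv,(0,60,110),(13,255,255))[110:160,318:358]
m=cv2.morphologyEx(m,cv2.MORPH_OPEN,np.ones((2,2)))
c=max(cv2.findContours(m,0,1)[0],key=cv2.contourArea);(u,v),r=cv2.minEnclosingCircle(c);u+=318;v+=110
print(u,v,r,ray(t,u,v,.082))
plan(.632,-.1325,.16,84)
```

```text
scene0 L 330 253 55 41 bottom 294
scene0 R 231 275 52 45 bottom 320
s3 L 330 248 56 42 bottom 290
s3 R 232 279 51 44 bottom 323
337.5 134.5 31.31303596496582 [ 0.62798795 -0.13496048  0.082     ]
from [5.177e-01 5.000e-04 1.992e-01] [-180.      0.     83.98] F [-0.54 -0.66  0.97] t 19.82
move mm [-120.3  127.6   39.2] rot [-0.  0. -0.]
```

The right collar, the first one placed, is the heavier: its pan sank about 3–4 px while the left rose 4. I look at it with the wrist camera before the regrasp.

Emit:
drive_tool([
  {"x": -20, "y": 20, "z": -3, "rx": 0, "ry": 0, "rz": 0, "fingers": -1},
  {"x": -55, "y": 57, "z": -3, "rx": 0, "ry": 0, "rz": 0, "fingers": -1},
  {"x": -90, "y": 95, "z": -3, "rx": 0, "ry": 0, "rz": 0, "fingers": -1},
  {"x": -112, "y": 119, "z": -3, "rx": 0, "ry": 0, "rz": 0, "fingers": -1},
  {"x": -120, "y": 127.5, "z": -3, "rx": 0, "ry": 0, "rz": 0, "fingers": -1},
  {"x": -120, "y": 127.5, "z": -3, "rx": 0, "ry": 0, "rz": 0, "fingers": -1},
  {"x": -120, "y": 127.5, "z": -3, "rx": 0, "ry": 0, "rz": 0, "fingers": -1},
  {"x": -120, "y": 127.5, "z": -3, "rx": 0, "ry": 0, "rz": 0, "fingers": -1},
])

```text
time_s: 20.82
tool_pos: [0.6315, -0.1308, 0.2027]
tool_rot: [180.0, 0.0, 84.1]
force: [-0.1, -0.4, 0.7]
grip_width: 0.087
grasp_force: 0.0
```

```bash
cat >> h.py <<'E'
def collar(d,z,box):
    x0,y0,x1,y1=box
    hsv=cv2.cvtColor(d['image'],cv2.COLOR_RGB2HSV);m=cv2.inRange(hsv,(0,60,150),(14,255,255))
    k=np.zeros_like(m);k[y0:y1,x0:x1]=m[y0:y1,x0:x1];k=cv2.morphologyEx(k,cv2.MORPH_OPEN,np.ones((3,3)))
    for c in cv2.findContours(k,0,1)[0]:
        if cv2.contourArea(c)>300:
            (u,v),r=cv2.minEnclosingCircle(c);e=cv2.fitEllipse(c);print(np.round([u,v,r],1),np.round(e[0]+e[1],1),ray(d,e[0][0],e[0][1],z))
E
python3 - <<'E'
from h import *
d=snap('wrist','w4');print(proj(d,[.6318,-.1322,.082]))
collar(d,.082,(230,160,335,234))
plan(.6318,-.1322,.064,84)
E
```

```text
(np.float64(279.49755030008214), np.float64(209.48836746865854))
[278.9 208.4  24.7] [279.4 210.1  43.3  47.1] [ 0.63169429 -0.13269519  0.082     ]
from [ 0.6316 -0.1311  0.2027] [1.7998e+02 3.0000e-02 8.4070e+01] F [-0.91 -0.01 -0.24] t 20.88
move mm [ -1.    0.3 138.7] rot [0.    0.    0.001]
```

Emit:
drive_tool([
  {"x": -1, "y": 0, "z": 25, "rx": 0, "ry": 0, "rz": 0, "fingers": -1},
  {"x": -1, "y": 0, "z": 60, "rx": 0, "ry": 0, "rz": 0, "fingers": -1},
  {"x": -1, "y": 0, "z": 95, "rx": 0, "ry": 0, "rz": 0, "fingers": -1},
  {"x": -1, "y": 0, "z": 120, "rx": 0, "ry": 0, "rz": 0, "fingers": -1},
  {"x": -1, "y": 0, "z": 132, "rx": 0, "ry": 0, "rz": 0, "fingers": -1},
  {"x": -1, "y": 0, "z": 137, "rx": 0, "ry": 0, "rz": 0, "fingers": -0.6},
  {"x": -1, "y": 0, "z": 138, "rx": 0, "ry": 0, "rz": 0, "fingers": -0.3},
  {"x": -1, "y": 0, "z": 138, "rx": 0, "ry": 0, "rz": 0, "fingers": -0.15},
  {"x": -1, "y": 0, "z": 138, "rx": 0, "ry": 0, "rz": 0, "fingers": -0.1},
], force=20)

```text
time_s: 22.0
tool_pos: [0.6323, -0.1333, 0.0651]
tool_rot: [179.9, 0.0, 84.0]
force: [-0.1, 0.3, 0.7]
grip_width: 0.0547
grasp_force: 0.0
```

Emit:
drive_tool([
  {"x": 0, "y": 0, "z": 0.5, "rx": 0, "ry": 0, "rz": 0, "fingers": 0},
  {"x": 0, "y": 0, "z": 0.5, "rx": 0, "ry": 0, "rz": 0, "fingers": 0.2},
  {"x": 0, "y": 0, "z": 0.5, "rx": 0, "ry": 0, "rz": 0, "fingers": 1},
  {"x": 0, "y": 0, "z": 0.5, "rx": 0, "ry": 0, "rz": 0, "fingers": 1},
  {"x": 0, "y": 0, "z": 0.5, "rx": 0, "ry": 0, "rz": 0, "fingers": 1},
  {"x": 0, "y": 0, "z": 0.5, "rx": 0, "ry": 0, "rz": 0, "fingers": 1},
], force=25)

```text
time_s: 22.75
tool_pos: [0.6318, -0.1332, 0.0638]
tool_rot: [180.0, 0.0, 84.0]
force: [0.0, -0.3, 1.4]
grip_width: 0.0396
grasp_force: 25.0
```

Emit:
drive_tool([
  {"x": 0, "y": 0, "z": -1, "rx": 0, "ry": 0, "rz": 0, "fingers": 1},
  {"x": 0, "y": 0, "z": -3, "rx": 0, "ry": 0, "rz": 0, "fingers": 1},
  {"x": 0, "y": 0, "z": -5, "rx": 0, "ry": 0, "rz": 0, "fingers": 1},
  {"x": 0, "y": 0, "z": -7, "rx": 0, "ry": 0, "rz": 0, "fingers": 1},
  {"x": 0, "y": 0, "z": -9, "rx": 0, "ry": 0, "rz": 0, "fingers": 1},
  {"x": 0, "y": 0, "z": -11, "rx": 0, "ry": 0, "rz": 0, "fingers": 1},
  {"x": 0, "y": 0, "z": -13, "rx": 0, "ry": 0, "rz": 0, "fingers": 1},
  {"x": 0, "y": 0, "z": -15, "rx": 0, "ry": 0, "rz": 0, "fingers": 1},
  {"x": 0, "y": 0, "z": -17, "rx": 0, "ry": 0, "rz": 0, "fingers": 1},
  {"x": 0, "y": 0, "z": -19, "rx": 0, "ry": 0, "rz": 0, "fingers": 1},
  {"x": 0, "y": 0, "z": -22, "rx": 0, "ry": 0, "rz": 0, "fingers": 1},
  {"x": 0, "y": 0, "z": -25, "rx": 0, "ry": 0, "rz": 0, "fingers": 1},
  {"x": 0, "y": 0, "z": -28, "rx": 0, "ry": 0, "rz": 0, "fingers": 1},
  {"x": 0, "y": 0, "z": -31, "rx": 0, "ry": 0, "rz": 0, "fingers": 1},
  {"x": 0, "y": 0, "z": -35, "rx": 0, "ry": 0, "rz": 0, "fingers": 1},
  {"x": 0, "y": 0, "z": -45, "rx": 0, "ry": 0, "rz": 0, "fingers": 1},
  {"x": 0, "y": 0, "z": -65, "rx": 0, "ry": 0, "rz": 0, "fingers": 1},
  {"x": 0, "y": 0, "z": -95, "rx": 0, "ry": 0, "rz": 0, "fingers": 1},
  {"x": 0, "y": 0, "z": -125, "rx": 0, "ry": 0, "rz": 0, "fingers": 1},
  {"x": 0, "y": 0, "z": -140, "rx": 0, "ry": 0, "rz": 0, "fingers": 1},
])

```text
time_s: 25.25
tool_pos: [0.6329, -0.133, 0.2071]
tool_rot: [179.8, 0.0, 84.0]
force: [0.2, 0.3, -3.7]
grip_width: 0.0401
grasp_force: 25.0
```

Run:
```python
from h import *
plan(.4703-.006,.2506-.06,.18,84);plan(.53,.05,.2,93)
```

```text
from [ 0.6329 -0.133   0.2071] [1.7977e+02 3.0000e-02 8.4000e+01] F [ 0.18  0.26 -3.67] t 25.25
move mm [ 304.2 -201.7   26.1] rot [ 0.004  0.001 -0.   ]
from [ 0.6329 -0.133   0.2071] [1.7977e+02 3.0000e-02 8.4000e+01] F [ 0.18  0.26 -3.67] t 25.25
move mm [ 171.2 -121.5    6.5] rot [ 0.004  0.001 -0.157]
```

Emit:
drive_tool([
  {"x": 15, "y": -10, "z": 0, "rx": 0, "ry": 0, "rz": -0.01, "fingers": 1},
  {"x": 45, "y": -28, "z": 0, "rx": 0, "ry": 0, "rz": -0.02, "fingers": 1},
  {"x": 85, "y": -53, "z": 0, "rx": 0, "ry": 0, "rz": -0.04, "fingers": 1},
  {"x": 125, "y": -79, "z": 0, "rx": 0, "ry": 0, "rz": -0.06, "fingers": 1},
  {"x": 165, "y": -104, "z": 0, "rx": 0, "ry": 0, "rz": -0.08, "fingers": 1},
  {"x": 205, "y": -129, "z": 5, "rx": 0, "ry": 0, "rz": -0.1, "fingers": 1},
  {"x": 245, "y": -154, "z": 15, "rx": 0, "ry": 0, "rz": -0.12, "fingers": 1},
  {"x": 278, "y": -175, "z": 30, "rx": 0, "ry": 0, "rz": -0.14, "fingers": 1},
  {"x": 298, "y": -188, "z": 40, "rx": 0, "ry": 0, "rz": -0.157, "fingers": 1},
  {"x": 305, "y": -192.5, "z": 45, "rx": 0, "ry": 0, "rz": -0.157, "fingers": 1},
  {"x": 305, "y": -192.5, "z": 45, "rx": 0, "ry": 0, "rz": -0.157, "fingers": 1},
  {"x": 305, "y": -192.5, "z": 45, "rx": 0, "ry": 0, "rz": -0.157, "fingers": 1},
  {"x": 305, "y": -192.5, "z": 45, "rx": 0, "ry": 0, "rz": -0.157, "fingers": 1},
])

```text
time_s: 26.88
tool_pos: [0.4732, 0.1892, 0.159]
tool_rot: [180.0, 0.0, 92.8]
force: [0.1, 0.5, -3.2]
grip_width: 0.0394
grasp_force: 25.0
```

Run:
```python
from h import *
d=snap('wrist','w5');snap('scene','s5');print(proj(d,[.4703,.2506,.042]));plan(.4703,.2506,.075,93)
I=cv2.cvtColor(d['image'],cv2.COLOR_RGB2BGR);u,v=map(int,proj(d,[.4703,.2506,.042]))
I2=I[max(v-60,0):v+60,u-90:u+90];print(u-90,max(v-60,0))
c=cv2.resize(I2,None,fx=4,fy=4,interpolation=2)
o=np.zeros((600,800,3),np.uint8);o[:c.shape[0],:c.shape[1]]=c;s=cv2.resize(I,(160,120));o[480:,:160]=s
o[480:600,200:380]=cv2.cvtColor(load('s5')['image'],cv2.COLOR_RGB2BGR)[230:350,220:400]
cv2.imwrite('pics/m5.png',o)
```

```text
(np.float64(279.06340557039687), np.float64(133.8608913636814))
from [0.4729 0.1896 0.1589] [179.98   0.    92.89] F [-0.54 -0.27 -3.34] t 26.98
move mm [61.   0.4 83.9] rot [ 0.     0.    -0.002]
189 73
```

View pics/m5.png

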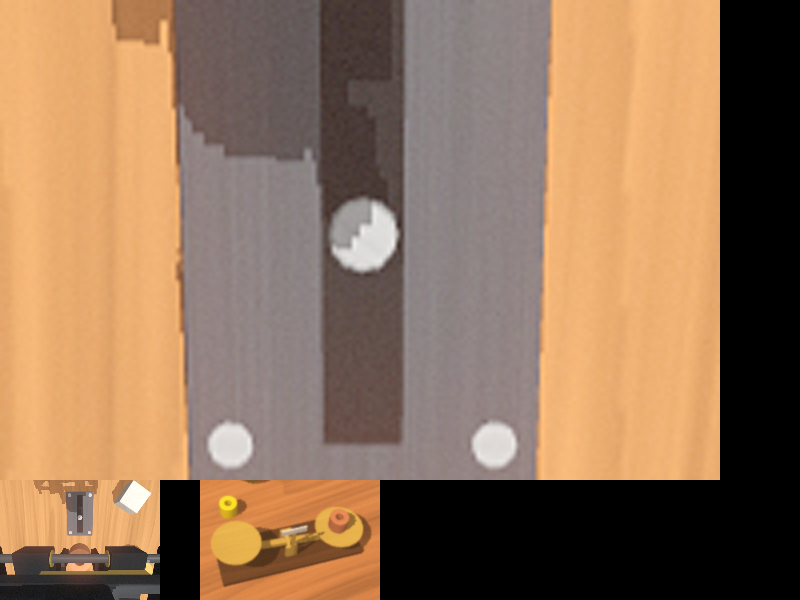

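The post top shows at wrist pixel (279.6,131.4), a 17 px disc in full view. The lighter collar stands on its sunken left pan (thumbnail).

Run:
```python
from h import *
d=load('w5');R=np.array(d['R']);print('cam',-R.T@d['t'])
p=ray(d,279.6,131.4,.042);print(p)
for q in[(230,444),(495,444)]:print('screw',ray(d,189+(q[0]+.5)/4-.5,73+(q[1]+.5)/4-.5,.012))
plan(p[0],p[1],.075,93)
g=cv2.cvtColor(d['image'],cv2.COLOR_RGB2GRAY)
print(proj(d,[p[0]+.007,p[1],.042]),proj(d,[p[0]+.007,p[1],.012]),proj(d,[p[0],p[1]+.007,.042]),proj(d,[p[0],p[1]-.007,.042]),proj(d,[p[0],p[1]+.007,.012]))
```

```text
cam [0.46949947 0.25467372 0.31396644]
[0.47062955 0.25252063 0.042     ]
screw [0.44254837 0.20439037 0.012     ]
screw [0.50302256 0.20740047 0.012     ]
from [0.4729 0.1896 0.1589] [179.98   0.    92.89] F [-0.54 -0.27 -3.34] t 26.98
move mm [63.   0.9 83.9] rot [ 0.     0.    -0.002]
(np.float64(288.4120354694593), np.float64(131.8516154894706)) (np.float64(287.4106860498979), np.float64(131.52270538838724)) (np.float64(280.04941691447476), np.float64(122.28018587691851)) (np.float64(279.15624201333947), np.float64(140.4049800611742)) (np.float64(279.87609951502645), np.float64(122.9039334981044))
```

Emit:
drive_tool([
  {"x": 15, "y": 0.8, "z": 0, "rx": 0, "ry": 0, "rz": 0, "fingers": 1},
  {"x": 38, "y": 0.8, "z": 0, "rx": 0, "ry": 0, "rz": 0, "fingers": 1},
  {"x": 56, "y": 0.8, "z": 15, "rx": 0, "ry": 0, "rz": 0, "fingers": 1},
  {"x": 62.5, "y": 0.8, "z": 40, "rx": 0, "ry": 0, "rz": 0, "fingers": 1},
  {"x": 62.5, "y": 0.8, "z": 65, "rx": 0, "ry": 0, "rz": 0, "fingers": 1},
  {"x": 62.5, "y": 0.8, "z": 80, "rx": 0, "ry": 0, "rz": 0, "fingers": 1},
  {"x": 62.5, "y": 0.8, "z": 88, "rx": 0, "ry": 0, "rz": 0, "fingers": 1},
  {"x": 62.5, "y": 0.8, "z": 90, "rx": 0, "ry": 0, "rz": 0, "fingers": 1},
  {"x": 62.5, "y": 0.8, "z": 90, "rx": 0, "ry": 0, "rz": 0, "fingers": 1},
  {"x": 62.5, "y": 0.8, "z": 90, "rx": 0, "ry": 0, "rz": 0, "fingers": 1},
])

```text
time_s: 28.22
tool_pos: [0.4704, 0.253, 0.0694]
tool_rot: [179.9, -0.0, 93.0]
force: [-0.2, -0.1, -3.5]
grip_width: 0.0399
grasp_force: 25.0
```

Run:
```python
from h import *
plan(.4705,.252,.060,93)
for i in range(3): vision.read_camera('wrist'); 
plan(.4705,.252,.060,93)
```

```text
from [0.4704 0.253  0.0694] [ 1.7993e+02 -1.0000e-02  9.2970e+01] F [-0.16 -0.08 -3.47] t 28.23
move mm [-1.   0.1  9.4] rot [ 0.001 -0.    -0.   ]
from [0.4701 0.2528 0.0691] [179.96   0.    92.98] F [-0.12 -0.93 -3.73] t 28.38
move mm [-0.8  0.3  9.1] rot [ 0.001  0.    -0.   ]
```

Emit:
drive_tool([
  {"x": -0.8, "y": 0.2, "z": 3, "rx": 0, "ry": 0, "rz": 0, "fingers": 1},
  {"x": -0.8, "y": 0.2, "z": 7, "rx": 0, "ry": 0, "rz": 0, "fingers": 1},
  {"x": -0.8, "y": 0.2, "z": 9.5, "rx": 0, "ry": 0, "rz": 0, "fingers": 1},
  {"x": -0.8, "y": 0.2, "z": 11, "rx": 0, "ry": 0, "rz": 0, "fingers": 1},
  {"x": -0.8, "y": 0.2, "z": 12, "rx": 0, "ry": 0, "rz": 0, "fingers": 1},
  {"x": -0.8, "y": 0.2, "z": 12.5, "rx": 0, "ry": 0, "rz": 0, "fingers": 1},
  {"x": -0.8, "y": 0.2, "z": 12.5, "rx": 0, "ry": 0, "rz": 0, "fingers": 1},
  {"x": -0.8, "y": 0.2, "z": 12.5, "rx": 0, "ry": 0, "rz": 0, "fingers": 1},
])

```text
time_s: 29.38
tool_pos: [0.4702, 0.2523, 0.0563]
tool_rot: [180.0, -0.0, 93.0]
force: [-0.1, 0.9, -3.3]
grip_width: 0.0396
grasp_force: 25.0
```

Run:
```python
from h import *
plan(.4705,.252,.0288,93);print(sensors.get_obs()['wrist_torque'])
```

```text
from [0.4702 0.2523 0.0563] [ 1.7998e+02 -3.0000e-02  9.2980e+01] F [-0.11  0.91 -3.26] t 29.38
move mm [-0.3  0.3 27.5] rot [ 0. -0. -0.]
[ 0.34704604 -0.25103403  0.00354284]
```

Emit:
drive_tool([
  {"x": 0, "y": 0, "z": 1, "rx": 0, "ry": 0, "rz": 0, "fingers": 1},
  {"x": 0, "y": 0, "z": 2, "rx": 0, "ry": 0, "rz": 0, "fingers": 1},
  {"x": 0, "y": 0, "z": 3, "rx": 0, "ry": 0, "rz": 0, "fingers": 1},
  {"x": 0, "y": 0, "z": 4, "rx": 0, "ry": 0, "rz": 0, "fingers": 1},
  {"x": 0, "y": 0, "z": 4, "rx": 0, "ry": 0, "rz": 0, "fingers": 1},
])

```text
time_s: 30.0
tool_pos: [0.4702, 0.2522, 0.0522]
tool_rot: [180.0, -0.0, 93.0]
force: [0.9, 2.7, -2.1]
grip_width: 0.0397
grasp_force: 25.0
```

Emit:
drive_tool([
  {"x": 0.6, "y": 0, "z": 1, "rx": 0, "ry": 0, "rz": 0, "fingers": 1},
  {"x": 0.6, "y": 0, "z": 3, "rx": 0, "ry": 0, "rz": 0, "fingers": 1},
  {"x": 0.6, "y": 0, "z": 5, "rx": 0, "ry": 0, "rz": 0, "fingers": 1},
  {"x": 0.6, "y": 0, "z": 7, "rx": 0, "ry": 0, "rz": 0, "fingers": 1},
  {"x": 0.6, "y": 0, "z": 7, "rx": 0, "ry": 0, "rz": 0, "fingers": 1},
])

```text
time_s: 30.62
tool_pos: [0.4701, 0.2525, 0.0449]
tool_rot: [-180.0, 0.0, 93.0]
force: [1.9, 1.7, -3.7]
grip_width: 0.0399
grasp_force: 25.0
```

Collar bottom is now about 14 mm below the post top with almost no force. Shift a touch more toward +x/+y and go on.

Emit:
drive_tool([
  {"x": 0.3, "y": 0.3, "z": 2, "rx": 0, "ry": 0, "rz": 0, "fingers": 1},
  {"x": 0.3, "y": 0.3, "z": 4, "rx": 0, "ry": 0, "rz": 0, "fingers": 1},
  {"x": 0.3, "y": 0.3, "z": 6, "rx": 0, "ry": 0, "rz": 0, "fingers": 1},
  {"x": 0.3, "y": 0.3, "z": 8, "rx": 0, "ry": 0, "rz": 0, "fingers": 1},
  {"x": 0.3, "y": 0.3, "z": 10, "rx": 0, "ry": 0, "rz": 0, "fingers": 1},
  {"x": 0.3, "y": 0.3, "z": 12, "rx": 0, "ry": 0, "rz": 0, "fingers": 1},
  {"x": 0.3, "y": 0.3, "z": 13.5, "rx": 0, "ry": 0, "rz": 0, "fingers": 1},
  {"x": 0.3, "y": 0.3, "z": 14, "rx": 0, "ry": 0, "rz": 0, "fingers": 1},
  {"x": 0.3, "y": 0.3, "z": 14, "rx": 0, "ry": 0, "rz": 0, "fingers": 1},
])

```text
time_s: 31.75
tool_pos: [0.4703, 0.2528, 0.0311]
tool_rot: [-180.0, 0.0, 93.0]
force: [-0.3, -0.7, -2.8]
grip_width: 0.0398
grasp_force: 25.0
```

Emit:
drive_tool([
  {"x": 0, "y": 0, "z": 0.6, "rx": 0, "ry": 0, "rz": 0, "fingers": 1},
  {"x": 0, "y": 0, "z": 1.2, "rx": 0, "ry": 0, "rz": 0, "fingers": 1},
  {"x": 0, "y": 0, "z": 1.8, "rx": 0, "ry": 0, "rz": 0, "fingers": 1},
  {"x": 0, "y": 0, "z": 1.8, "rx": 0, "ry": 0, "rz": 0, "fingers": 1},
])

```text
time_s: 32.25
tool_pos: [0.4703, 0.2528, 0.0293]
tool_rot: [-180.0, 0.0, 93.0]
force: [-0.2, 0.7, -3.1]
grip_width: 0.0398
grasp_force: 25.0
```

Emit:
drive_tool([
  {"x": 0, "y": 0, "z": 0.4, "rx": 0, "ry": 0, "rz": 0, "fingers": 1},
  {"x": 0, "y": 0, "z": 0.7, "rx": 0, "ry": 0, "rz": 0, "fingers": 1},
  {"x": 0, "y": 0, "z": 0.7, "rx": 0, "ry": 0, "rz": 0, "fingers": 1},
])

```text
time_s: 32.62
tool_pos: [0.4704, 0.2529, 0.0288]
tool_rot: [180.0, 0.0, 93.0]
force: [-1.1, 0.2, -0.5]
grip_width: 0.0394
grasp_force: 25.0
```

Contact with the plate is felt, with about 3 N taken up. Release and lift away.

Emit:
drive_tool([
  {"x": 0, "y": 0, "z": 0, "rx": 0, "ry": 0, "rz": 0, "fingers": 0},
  {"x": 0, "y": 0, "z": 0, "rx": 0, "ry": 0, "rz": 0, "fingers": -0.2},
  {"x": 0, "y": 0, "z": 0, "rx": 0, "ry": 0, "rz": 0, "fingers": -0.5},
  {"x": 0, "y": 0, "z": 0, "rx": 0, "ry": 0, "rz": 0, "fingers": -0.8},
  {"x": 0, "y": 0, "z": 0, "rx": 0, "ry": 0, "rz": 0, "fingers": -0.8},
  {"x": 0, "y": 0, "z": -10, "rx": 0, "ry": 0, "rz": 0, "fingers": -0.8},
  {"x": 0, "y": 0, "z": -30, "rx": 0, "ry": 0, "rz": 0, "fingers": -0.8},
  {"x": 0, "y": 0, "z": -60, "rx": 0, "ry": 0, "rz": 0, "fingers": -0.8},
  {"x": 0, "y": 0, "z": -100, "rx": 0, "ry": 0, "rz": 0, "fingers": -0.8},
  {"x": 0, "y": 0, "z": -130, "rx": 0, "ry": 0, "rz": 0, "fingers": -0.8},
  {"x": -30, "y": 0, "z": -150, "rx": 0, "ry": 0, "rz": 0, "fingers": -0.8},
  {"x": -60, "y": 0, "z": -150, "rx": 0, "ry": 0, "rz": 0, "fingers": -0.8},
  {"x": -60, "y": 0, "z": -150, "rx": 0, "ry": 0, "rz": 0, "fingers": -0.8},
  {"x": -60, "y": 0, "z": -150, "rx": 0, "ry": 0, "rz": 0, "fingers": -0.8},
])

```text
time_s: 34.38
tool_pos: [0.4735, 0.1938, 0.1796]
tool_rot: [179.9, -0.0, 93.0]
force: [0.4, 0.6, 0.5]
grip_width: 0.0784
grasp_force: 0.0
```

Run:
```python
from h import *
d=snap('wrist','w6');s=snap('scene','s6')
a=cv2.cvtColor(s['image'],cv2.COLOR_RGB2BGR)[150:350,130:460];a=cv2.resize(a,(495,300))
b=cv2.resize(cv2.cvtColor(d['image'],cv2.COLOR_RGB2BGR)[0:250,140:420],(280,250))
o=np.zeros((300,780,3),np.uint8);o[:,:495]=a;o[:250,500:]=b;cv2.imwrite('pics/m6.png',o)
print('collar top expected at z .047:',proj(d,[.4706,.2525,.047]));collar(d,.047,(180,40,380,230))
```

```text
collar top expected at z .047: (np.float64(279.0275595550964), np.float64(136.98890267712))
[278.  137.7  24.1] [278.2 137.7  45.7  47.3] [0.46996318 0.25190326 0.047     ]
[198.   54.2  16.3] [200.1  51.8  15.2  35.6] [0.4044837  0.31516224 0.047     ]
```

View pics/m6.png

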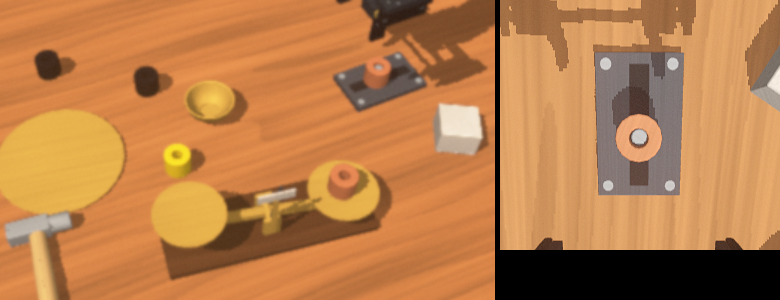

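The heavier collar surrounds the post flat on the jig plate (wrist (278,138)). The lighter one stands on the left pan, bystanders are untouched, and the arm is clear.

```bash
python3 -c "
from cell import workorder
print(workorder.sign_off())"
```

```text
the job is handed in; nothing more can be done
None
```

The heavier collar, the one weighed on the right pan, is seated over the jig post, the lighter one stands on the left pan, and I handed the job in about 34 s into the 72 s limit; sign-off returned no verdict.

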